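Set the washed piping nozzles out by size

TASK

The four washed piping nozzles stand in mixed order on the white draining rack: move them to the steel nozzle stand, one over each pin, in order of size with the biggest on the pin nearest the cake turntable and the smallest on the pin farthest from it. Every nozzle stands upright, wide end down and flat on the stand, and the little vanilla bottle beside the draining rack stays where it is, upright.

Things in the scene. Friction and masses are not known exactly. Their poses are not given: they have to be found in the camera images.
- nozzle_jumbo: plain steel piping nozzle: cone with a straight round spout on top, hollow below (wall 2.5 mm). Largest of four: 78 mm tall, base 50 mm across, spout 26 mm across from 43 mm up to the top; about 50 g. At the start it stands wide end down over a pin (8 mm thick, 16 mm tall) of the white draining rack, in any place of its row, underside 30 mm above the bench. Origin: centre of its underside; z up its axis
- nozzle_large: plain steel piping nozzle: cone with a straight round spout on top, hollow below (wall 2.5 mm). Second largest of four: 66 mm tall, base 42 mm across, spout 22 mm across from 37 mm up to the top; about 38 g. At the start it stands wide end down over a pin (8 mm thick, 16 mm tall) of the white draining rack, in any place of its row, underside 30 mm above the bench. Origin: centre of its underside; z up its axis
- nozzle_medium: plain steel piping nozzle: cone with a straight round spout on top, hollow below (wall 2.5 mm). Third largest of four: 55 mm tall, base 36 mm across, spout 18 mm across from 31 mm up to the top; about 28 g. At the start it stands wide end down over a pin (8 mm thick, 16 mm tall) of the white draining rack, in any place of its row, underside 30 mm above the bench. Origin: centre of its underside; z up its axis
- nozzle_small: plain steel piping nozzle: cone with a straight round spout on top, hollow below (wall 2.5 mm). Smallest of four: 44 mm tall, base 30 mm across, spout 15 mm across from 25 mm up to the top; about 20 g. At the start it stands wide end down over a pin (8 mm thick, 16 mm tall) of the white draining rack, in any place of its row, underside 30 mm above the bench. Origin: centre of its underside; z up its axis
- pin_1: upright steel pin, 8 mm thick and 16 mm tall with a round top, on the long stainless stand (70 x 330 mm, flat top 30 mm above the bench); first of its four pins, counted from the robot's left (+y) end of the stand; neighbours 80 mm apart. Origin: on the pin's axis at its foot, on the stand's flat top; the y axis runs along the row towards pin_1, z up
- pin_2: upright steel pin, 8 mm thick and 16 mm tall with a round top, on the long stainless stand (70 x 330 mm, flat top 30 mm above the bench); second of its four pins, counted from the robot's left (+y) end of the stand; neighbours 80 mm apart. Origin: on the pin's axis at its foot, on the stand's flat top; the y axis runs along the row towards pin_1, z up
- pin_3: upright steel pin, 8 mm thick and 16 mm tall with a round top, on the long stainless stand (70 x 330 mm, flat top 30 mm above the bench); third of its four pins, counted from the robot's left (+y) end of the stand; neighbours 80 mm apart. Origin: on the pin's axis at its foot, on the stand's flat top; the y axis runs along the row towards pin_1, z up
- pin_4: upright steel pin, 8 mm thick and 16 mm tall with a round top, on the long stainless stand (70 x 330 mm, flat top 30 mm above the bench); last of its four pins, counted from the robot's left (+y) end of the stand; neighbours 80 mm apart. Origin: on the pin's axis at its foot, on the stand's flat top; the y axis runs along the row towards pin_1, z up
- turntable: cake turntable: round aluminium top 280 mm across on a white pedestal, 124 mm tall, fixed; it stands on the left or on the right side of the bench, beyond the end of the rows (a white bench scale stands on the other side). Origin: centre of its underside
- vanilla: small amber glass bottle with a black cap, 40 mm across, 100 mm tall, about 140 g, standing just beyond the right-hand (-y) end of the draining rack (white plastic, 72 x 330 mm, 30 mm high, four pins 80 mm apart). Draining rack and steel stand lie roughly across the robot's front, one behind the other, either one nearer. Origin: centre of its underside; z up

How it is judged:
At the end, for the whole second after the job is handed in: Counting from the pin nearest the turntable: jumbo, large, medium, small, each with its axis within 15 mm of its pin's, its underside within 4 mm of the stand's top, upright within 0.1 rad, and at rest (((world y of turntable above 0.2 m and horizontal distance between nozzle_jumbo and pin_1 below 0.015 m and z of nozzle_jumbo in the frame of pin_1 between -0.004 and 0.004 m and horizontal distance between nozzle_large and pin_2 below 0.015 m and z of nozzle_large in the frame of pin_2 between -0.004 and 0.004 m and horizontal distance between nozzle_medium and pin_3 below 0.015 m and z of nozzle_medium in the frame of pin_3 between -0.004 and 0.004 m and horizontal distance between nozzle_small and pin_4 below 0.015 m and z of nozzle_small in the frame of pin_4 between -0.004 and 0.004 m) or (world y of turntable below -0.2 m and horizontal distance between nozzle_jumbo and pin_4 below 0.015 m and z of nozzle_jumbo in the frame of pin_4 between -0.004 and 0.004 m and horizontal distance between nozzle_large and pin_3 below 0.015 m and z of nozzle_large in the frame of pin_3 between -0.004 and 0.004 m and horizontal distance between nozzle_medium and pin_2 below 0.015 m and z of nozzle_medium in the frame of pin_2 between -0.004 and 0.004 m and horizontal distance between nozzle_small and pin_1 below 0.015 m and z of nozzle_small in the frame of pin_1 between -0.004 and 0.004 m)) and angle between each of nozzle_jumbo, nozzle_large, nozzle_medium, nozzle_small's own z axis and vertical below 0.1 rad and linear speed of each of nozzle_jumbo, nozzle_large, nozzle_medium, nozzle_small below 0.02 m/s); the robot touches nothing.
It fails at once if the vanilla bottle is shifted more than 30 mm or tipped more than 0.4 rad (distance of vanilla from where it was at the start of the episode above 0.03 m or angle between vanilla's own z axis and vertical above 0.4 rad).
It also fails if it takes over 96 s, if anything falls off the work surface, if the arm or the gripper's body presses on something with over 40 N, if the wrist force passes 120 N, or if a joint passes its speed limit or range.

ROBOT

A 6-joint arm with a two-finger parallel gripper is mounted at the origin on the work surface. World frame = base frame: x ahead of the robot, y to its left, z up, the work surface at z = 0. Lengths are in m, angles in rad, forces in N, time in s.
With the tool pointing down it reaches from about 0.35 to 0.775 m from the base axis. Payload 5.5 kg.
Tool frame: the origin (TCP) lies on the mounting face of the last link; the fingertips stand 173 mm ahead of it and the grasp point (between the pads) lies 155 mm ahead of it; z points along the fingers, y is the line along which they close (so a half turn about z gives the same grasp; the last joint's range is limited). The gripper opens to 85 mm and grips with 20 to 120 N. Pads are 22 mm wide; open, the fingers measure 114 mm over their backs; the gripper's body (76 mm by 85 mm) begins 54 mm behind the grasp point. The pads swing forward as they close: fully open they stand 13 mm farther back than shut.
Start: joints at [-1.341, 0.313, 0.046, 1.304, 0, 1.431], TCP at [0.208, -0.536, 0.405] pointing down, gripper open.
Joint ranges: [-2.76, 2.76], [-0.86, 1.69], [-1.03, 1.26], [-2.2, 2.34], [-1.47, 1.5], [-3.14, 3.14]. Speed limits (rad/s): [2.57, 2.57, 3.14, 3.14, 3.14, 3.14].

INTERFACE

Orientations are given as a rotation vector (axis times angle).
In Python, from plant import manip gives the robot as it stands. The module is installed in compiled form; this text tells all that it offers.
- The arm moves only by the tool play_rows, never from a script. Its arguments are lists of equal length, an entry for each row: "claw": the closure, from 0 (fully open) to 1 (shut); "linear": the shift along the tool's x, y, z in units of 50 mm (1.0 is 50 mm), a list of three; "delta_rot": the turn, a rotation vector about the tool's x, y, z in units of 90 degrees (1.0 is 90 degrees), a list of three. In form: {"claw": [claw, ...], "linear": [[x, y, z], ...], "delta_rot": [[rx, ry, rz], ...]}. A call has 1 to 5 rows; each row shifts and turns the commanded pose from where the row before left it, along the tool's axes as they then stand; what a row does not reach is not made up. A row lasts 1/8 s, in which the tool goes at most 62.5 mm and 10.7 degrees, less where a joint would pass 70% of its speed; a pose out of reach is approached as far as the arm can. A call with a number of a shift or a turn outside -1 to 1 is refused whole. A call with a gripper value outside its range is refused whole. The fingers move at their own pace and stop on an object; "squeeze" is the grip in N (left out, the last holds). Time passes only in rows, so rows that do not move let the fingers close. It gives the time, the measured TCP pose, the force, the opening and the grip force at its end, in the units of the state.
- manip.get_obs(): the state, without advancing time (a new reading comes with each control period).
- manip.read_camera(name): name is "side" or "top"; returns (picture, depth): 384x512x3 uint8, blue, green, red; 384x512 float32, m along the optical axis (not along the pixel's ray), 0 where there is no reading.
- manip.camera_params(name): a dict with "fovy" (degrees; the focal length in pixels is half the picture's height over the tangent of half this angle, whatever the lens; pixels are square), "cx", "cy" (the principal point, pixels), "k1" (the pictures are not rectified: a ray, as slopes to the right and down, at radius r is drawn at 1 + k1 r^2 times it, then the intrinsics apply), "world_from_camera" (4x4, takes a point from camera to world coordinates). Camera axes: x right, y down, z forward; pixel columns grow to the right and rows downward; lengths in m; the calibration is good to about 2 mm. A picture is of the moment at which its call begins. camera_params takes no time and is no camera call.
- manip.job_done(): hands the job in; it is judged then, once.
The state is a dict: "t": time; "joint_positions": joint angles; "joint_velocities": joint speeds; "joint_efforts": joint torques, N m; "ee_pos": TCP position; "ee_rot": TCP orientation; "force": force on the tool from outside, world axes, zero at the start; "ft_torque": the same for the moment, N m; "grip_width": finger opening in m; "grip_force": force on a finger pad.
Only numpy, scipy, OpenCV 4.12 (cv2) and the standard library are available. Lean on these libraries where they do the work, as an engineer would, in place of code of your own. Each camera call takes 0.05 s, during which the arm holds its last target. There are 200 camera calls.

## Working session

There is one attempt and no reset: what is moved stays moved. The work goes in short steps, Python scripts to look and compute and a tool call to move; the robot and the scene stay as the last step left them, time stands still between calls to the robot, and variables do not carry over. Pictures are saved under pics/ and viewed, at most 14 in all, crops included, and the job is handed in when it is done.

Besides the shell and the picture viewer there is one more tool, called after ">>>" by a JSON object that holds its "fn" and its "kwargs", one argument or row to a line. play_rows: Moves the arm, as the interface text tells. Shifts and turns lie within -1 to 1; 1 stands for 50 mm of shift or 90 degrees of turn. Its arguments: {"type":"object","properties":{"claw":{"type":"array"},"linear":{"type":"array"},"delta_rot":{"type":"array"},"squeeze":{"type":"number"}},"required":["claw","linear","delta_rot"]}

```bash
mkdir -p pics
cat > h.py <<'E'
import numpy as np, cv2
from plant import manip
def cam(n):
    p=manip.camera_params(n); im,d=manip.read_camera(n); return p,im,d
def rays(p,uv):
    f=192/np.tan(np.radians(p["fovy"])/2)
    uv=np.atleast_2d(np.float64(uv))
    K=np.array([[f,0,p["cx"]],[0,f,p["cy"]],[0,0,1]])
    s=cv2.undistortPoints(uv[:,None],K,np.array([p["k1"],0,0,0,0.]))[:,0]
    T=np.array(p["world_from_camera"]); 
    return T[:3,3],np.c_[s,np.ones(len(s))]@T[:3,:3].T
def onplane(p,uv,z):
    o,r=rays(p,uv); return o+r*((z-o[2])/r[:,2])[:,None]
def cloud(p,d):
    v,u=np.mgrid[:384,:512]; o,r=rays(p,np.c_[u.ravel(),v.ravel()])
    return (o+r*d.reshape(-1,1)).reshape(384,512,3)
E
python3 - <<'E'
from h import *
o=manip.get_obs(); print({k:np.round(o[k],4) for k in o})
for n in("top","side"):
    p,im,d=cam(n); cv2.imwrite(f"pics/{n}0.png",im); np.savez(f"{n}0.npz",im=im,d=d)
    print(n,p["fovy"],p["cx"],p["cy"],p["k1"],np.round(p["world_from_camera"],3).tolist())
E
```

```text
{'t': np.float64(0.0), 'joint_positions': array([-1.3407,  0.314 ,  0.045 ,  1.3036,  0.    ,  1.4312]), 'joint_velocities': array([ 0.0005,  0.0005, -0.0003, -0.0001, -0.0011,  0.0003]), 'joint_efforts': array([ 3.00000e-04, -4.80626e+01,  2.98532e+01,  1.94000e-02,
        1.00000e-04, -0.00000e+00]), 'ee_pos': array([ 0.2077, -0.536 ,  0.4038]), 'ee_rot': array([-3.0863e+00, -5.7720e-01,  1.0000e-04]), 'force': array([-0.117 ,  0.3388,  0.1606]), 'ft_torque': array([ 0.0242, -0.0205, -0.0676]), 'grip_force': np.float64(0.0), 'grip_width': np.float64(0.0855)}
top 46.61300777008961 258.5029756453457 191.55472239538923 -0.026701422179728932 [[-0.027, -0.979, 0.2, 0.255], [-1.0, 0.028, 0.0, -0.011], [-0.006, -0.2, -0.98, 1.497], [0.0, 0.0, 0.0, 1.0]]
side 49.43380244964009 243.724904452649 193.76743633544007 -0.059781551133768214 [[-0.758, -0.487, 0.435, -0.015], [-0.652, 0.546, -0.526, 0.693], [0.019, -0.682, -0.731, 0.999], [0.0, 0.0, 0.0, 1.0]]
```

View pics/top0.png

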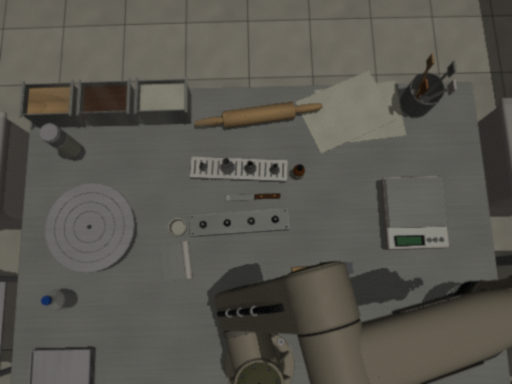

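View pics/side0.png

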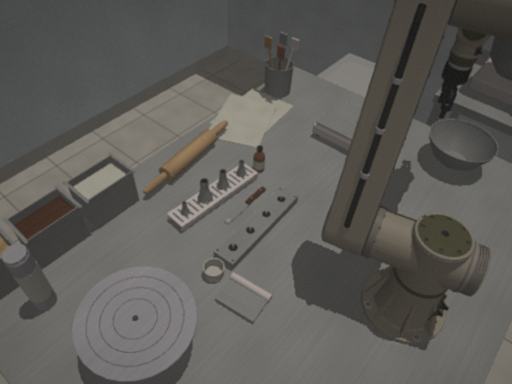

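Pictures show: turntable at left (top pixel 90,227, so +y), steel stand with dark pins near (203,224)…(275,219), white rack behind with nozzles near (203,167)…(275,170), vanilla bottle at (298,171). Now measuring.

Run:
```python
from h import *
z=np.load("top0.npz"); p=manip.camera_params("top"); C=cloud(p,z["d"]); im=z["im"]
s=np.load("side0.npz"); ps=manip.camera_params("side"); Cs=cloud(ps,s["d"])
print("table z",np.median(C[260:290,120:150,2]),"turntable",C[227,90],"side tt",Cs[318,135])
print("stand z",np.median(C[214:232,214:220,2]))
# nozzles: points above rack
for nm,c in(("top",C),("side",Cs)):
    m=((c[...,2]>.05)&(c[...,2]<.125)&(c[...,0]>.3)&(c[...,0]<.65)&(abs(c[...,1])<.35)).astype(np.uint8)
    n,l,st,ce=cv2.connectedComponentsWithStats(m)
    for i in range(1,n):
        if st[i,4]<6: continue
        q=c[l==i]; zm=q[:,2].max(); t=q[q[:,2]>zm-.012]
        print(nm,ce[i].round(1),st[i,4],"zmax",zm.round(4),"mean",q.mean(0).round(4),"top mean",t.mean(0).round(4),len(t))
a=cv2.resize(im[140:245,180:310],None,fx=6,fy=5.7,interpolation=cv2.INTER_CUBIC); cv2.imwrite("pics/c1.png",a)
b=cv2.resize(s["im"][140:265,160:305],None,fx=5,fy=4.7,interpolation=cv2.INTER_CUBIC); cv2.imwrite("pics/c2.png",b)
```

```text
table z -0.00010017780163562584 turntable [0.4369189  0.51412099 0.13094682] side tt [0.43794069 0.51630952 0.12511172]
stand z 0.029259501668321697
top [226.4 165. ] 106 zmax 0.1126 mean [0.6356 0.0923 0.0825] top mean [0.6392 0.0938 0.1046] 33
top [249.8 165.7] 77 zmax 0.1009 mean [0.6329 0.0158 0.0768] top mean [0.6355 0.016  0.093 ] 28
top [201.8 164.8] 24 zmax 0.0781 mean [0.6436 0.1755 0.0649] top mean [0.6448 0.1767 0.0702] 13
top [274.5 167.2] 48 zmax 0.0878 mean [ 0.6269 -0.0654  0.071 ] top mean [ 0.6299 -0.0668  0.0805] 26
top [298.7 169.7] 117 zmax 0.1051 mean [ 0.6149 -0.1446  0.0754] top mean [ 0.6194 -0.1458  0.0995] 28
side [258.8 154. ] 139 zmax 0.1029 mean [ 0.6157 -0.1434  0.0744] top mean [ 0.6182 -0.148   0.0983] 32
side [240.9 165.2] 66 zmax 0.0889 mean [ 0.6278 -0.0664  0.0691] top mean [ 0.6304 -0.0701  0.0824] 22
side [222.2 176.2] 117 zmax 0.0998 mean [0.6341 0.0163 0.0755] top mean [0.638  0.0121 0.0926] 40
side [204.2 188.3] 162 zmax 0.1106 mean [0.6357 0.0951 0.0807] top mean [0.6397 0.0906 0.1039] 43
side [184.1 205.6] 37 zmax 0.077 mean [0.6425 0.1748 0.0635] top mean [0.6434 0.1729 0.0704] 17
```

View pics/c1.png

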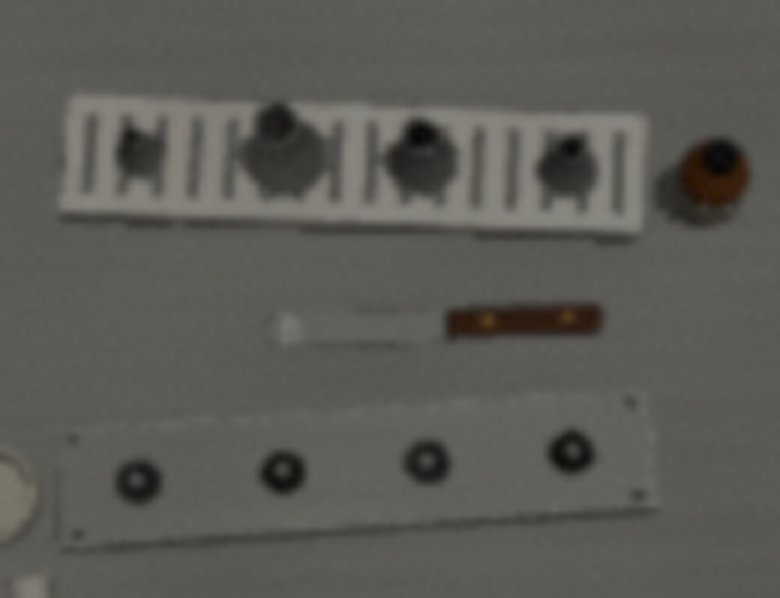

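View pics/c2.png

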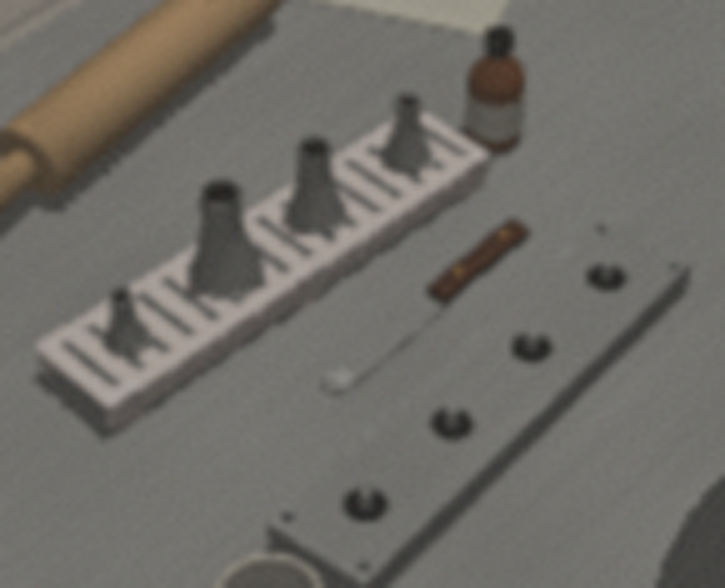

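Rack order from +y: small, jumbo, large, medium (crop 2 and the heights agree). The stand pins show as dark rings. Now rings, rack and stand rectangles in both views, each on its height plane.

```bash
cat > m.py <<'E'
from h import *
def rings(n,im,p):
    g=cv2.GaussianBlur(cv2.cvtColor(im,cv2.COLOR_BGR2GRAY),(0,0),.6)
    u=cv2.resize(g,None,fx=4,fy=4,interpolation=cv2.INTER_CUBIC)
    m=(u<52).astype(np.uint8); cs,_=cv2.findContours(m,cv2.RETR_EXTERNAL,cv2.CHAIN_APPROX_NONE)
    out=[]
    for c in cs:
        if len(c)<12: continue
        pt=(cv2.convexHull(c)[:,0]+.5)/4-.5
        w=onplane(p,pt,.03); 
        if not(.38<w[:,0].min() and w[:,0].max()<.56 and abs(w[:,1]).max()<.25): continue
        (x,y),r=cv2.minEnclosingCircle(w[:,:2].astype(np.float32)*1000)
        out.append((round(x,1),round(y,1),round(r,1),cv2.contourArea(c)/16))
    return out
E
python3 - <<'E'
from m import *
for n in("top","side"):
    z=np.load(n+"0.npz"); p=manip.camera_params(n); im=z["im"]
    print(n); [print("  ring",o) for o in rings(n,im,p)]
    C=cloud(p,z["d"]); hsv=cv2.cvtColor(im,cv2.COLOR_BGR2HSV); g=im.min(2)
    roi=(C[...,0]>.55)&(C[...,0]<.72)&(C[...,1]<.25)&(C[...,1]>-.13)&(C[...,2]>.015)&(C[...,2]<.125)
    m=roi.astype(np.uint8); k,l,st,ce=cv2.connectedComponentsWithStats(m); i=1+st[1:,4].argmax()
    m2=((l==i)&(C[...,2]<.04))
    v,u=np.nonzero(m2); w=onplane(p,np.c_[u,v],.03)[:,:2].astype(np.float32)*1000
    print("  rack",cv2.minAreaRect(w))
    roi=(C[...,0]>.38)&(C[...,0]<.54)&(abs(C[...,1])<.25)&(C[...,2]>.018)&(C[...,2]<.06)
    k,l,st,ce=cv2.connectedComponentsWithStats(roi.astype(np.uint8)); i=1+st[1:,4].argmax()
    v,u=np.nonzero(l==i); w=onplane(p,np.c_[u,v],.03)[:,:2].astype(np.float32)*1000
    print("  stand",cv2.minAreaRect(w),"median",np.median(w,0))
    # white rack by colour
    wm=cv2.inRange(hsv,(0,0,135),(180,60,255)); print("  gray rack/bench",im[168,240],im[190,240])
E
```

```text
top
  ring (449.9, 177.4, 11.4, 33.78125)
  ring (453.3, 97.9, 11.5, 33.8125)
  ring (457.0, 17.7, 11.3, 32.34375)
  ring (460.4, -61.9, 11.6, 34.09375)
  ring (540.1, -37.7, 42.5, 101.0625)
  rack ((635.8849487304688, 55.33656311035156), (329.3670349121094, 75.99336242675781), 85.86642456054688)
  stand ((454.37744140625, 57.799591064453125), (71.63904571533203, 329.9862976074219), 2.5258357524871826) median [454.5005    56.994686]
  gray rack/bench [114 121 124] [87 92 92]
side
  ring (450.0, 173.4, 9.5, 13.25)
  ring (452.9, 93.2, 8.9, 9.875)
  ring (456.7, 13.6, 8.7, 8.8125)
  ring (460.3, -65.9, 8.5, 7.25)
  rack ((632.946533203125, 54.63694763183594), (334.71856689453125, 83.70307922363281), 86.19319152832031)
  stand ((452.1209716796875, 69.74562072753906), (76.77818298339844, 363.7584533691406), 2.562788724899292) median [452.39294  80.03215]
  gray rack/bench [66 69 69] [77 79 81]
```

>>> {"fn": "play_rows", "kwargs": {
  "claw": [0, 0, 0, 0, 0],
  "linear": [
    [0, 0, 0],
    [0, 0, 0],
    [0, 0, 0],
    [0, 0, 0],
    [0, 0, 0]
  ],
  "delta_rot": [
    [0, 0, -0.11],
    [0, 0, -0.11],
    [0, 0, -0.11],
    [0, 0, -0.11],
    [0, 0, -0.11]
  ],
  "squeeze": 25
}}

```text
t: 0.72
ee_pos: [0.2078, -0.536, 0.4041]
ee_rot: [-2.557, -1.824, -0.001]
force: [0.0, -0.5, -0.3]
grip_width: 0.0851
grip_force: 0.0
```

>>> {"fn": "play_rows", "kwargs": {
  "claw": [0, 0, 0, 0, 0],
  "linear": [
    [0, 0, 0],
    [0, 0, 0],
    [0, 0, 0],
    [1, 0.6, 0],
    [1, 0.6, 0]
  ],
  "delta_rot": [
    [0, 0, -0.11],
    [0, 0, -0.105],
    [0, 0, 0],
    [0, 0, 0],
    [0, 0, 0]
  ]
}}

```text
t: 1.35
ee_pos: [0.2679, -0.4354, 0.4041]
ee_rot: [-2.226, -2.216, -0.001]
force: [1.0, -0.8, 0.9]
grip_width: 0.0856
grip_force: 0.0
```

>>> {"fn": "play_rows", "kwargs": {
  "claw": [0.4, 0.4, 0.4, 0.4, 0.4],
  "linear": [
    [0.94, 0.58, 0],
    [0.94, 0.58, 0],
    [0.94, 0.58, 0],
    [0.94, 0.58, 0],
    [0.94, 0.58, 0]
  ],
  "delta_rot": [
    [0, 0, 0],
    [0, 0, 0],
    [0, 0, 0],
    [0, 0, 0],
    [0, 0, 0]
  ]
}}

```text
t: 1.98
ee_pos: [0.4132, -0.1994, 0.4047]
ee_rot: [2.225, 2.218, 0.0]
force: [0.4, -1.1, -0.1]
grip_width: 0.0511
grip_force: 0.0
```

>>> {"fn": "play_rows", "kwargs": {
  "claw": [0.4, 0.4, 0.4, 0.4, 0.4],
  "linear": [
    [0.94, 0.58, 0],
    [0.94, 0.58, 0],
    [0.94, 0.58, 0],
    [0.94, 0.58, 0],
    [0.94, 0.58, 0]
  ],
  "delta_rot": [
    [0, 0, 0],
    [0, 0, 0],
    [0, 0, 0],
    [0, 0, 0],
    [0, 0, 0]
  ]
}}

```text
t: 2.6
ee_pos: [0.5581, 0.0359, 0.4046]
ee_rot: [2.224, 2.218, -0.0]
force: [0.7, -1.4, -0.4]
grip_width: 0.0515
grip_force: 0.0
```

>>> {"fn": "play_rows", "kwargs": {
  "claw": [0.4, 0.4, 0.4, 0.4],
  "linear": [
    [0.94, 0.58, 0],
    [0.94, 0.58, 0],
    [0.94, 0.58, 0],
    [0, 0, 0]
  ],
  "delta_rot": [
    [0, 0, 0],
    [0, 0, 0],
    [0, 0, 0],
    [0, 0, 0]
  ]
}}

```text
t: 3.1
ee_pos: [0.6455, 0.1784, 0.4024]
ee_rot: [-2.218, -2.223, 0.002]
force: [-0.6, 0.0, 0.1]
grip_width: 0.0511
grip_force: 0.0
```

>>> {"fn": "play_rows", "kwargs": {
  "claw": [0.4, 0.4, 0.4, 0.4, 0.4],
  "linear": [
    [-0.07, -0.02, 0.9],
    [0, 0, 0.9],
    [0, 0, 0.9],
    [0, 0, 0.6],
    [0, 0, 0]
  ],
  "delta_rot": [
    [0, 0, 0],
    [0, 0, 0],
    [0, 0, 0],
    [0, 0, 0],
    [0, 0, 0]
  ]
}}

```text
t: 3.72
ee_pos: [0.6415, 0.1705, 0.2368]
ee_rot: [-2.221, -2.216, 0.009]
force: [-0.3, -0.4, 1.0]
grip_width: 0.0512
grip_force: 0.0
```

Run:
```python
from h import *
p,im,d=cam("side"); cv2.imwrite("pics/s1.png",cv2.resize(im[90:240,120:300],None,fx=4.4,fy=4,interpolation=cv2.INTER_CUBIC))
print(manip.get_obs()["ee_pos"])
```

```text
[0.64260864 0.17076169 0.23911127]
```

View pics/s1.png

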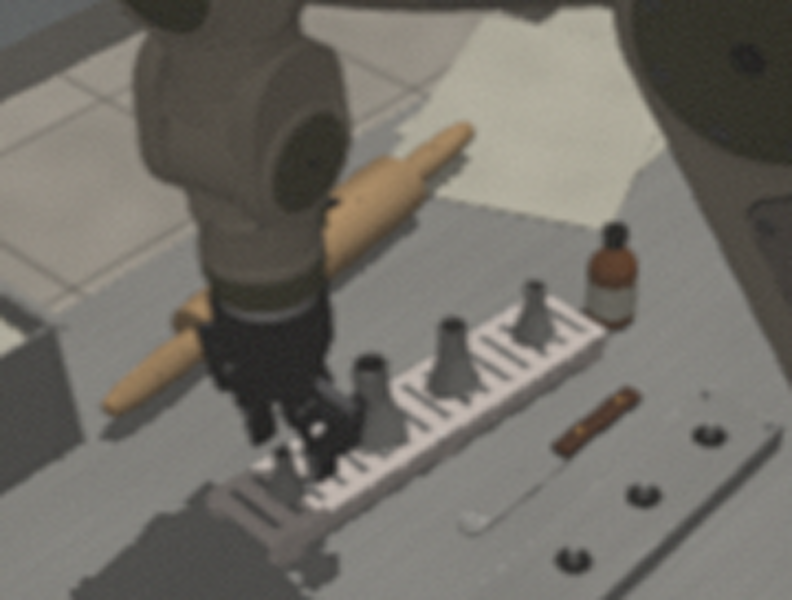

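Fingers straddle the small nozzle (crop ~285,470) on either side in x. Nudging and closing.

>>> {"fn": "play_rows", "kwargs": {
  "claw": [0.4, 0.4, 0.9, 0.9, 0.9],
  "linear": [
    [0.07, 0.03, 0.1],
    [0, 0, 0],
    [0, 0, 0],
    [0, 0, 0],
    [0, 0, 0]
  ],
  "delta_rot": [
    [0, 0, 0],
    [0, 0, 0],
    [0, 0, 0],
    [0, 0, 0],
    [0, 0, 0]
  ]
}}

```text
t: 4.4
ee_pos: [0.645, 0.1752, 0.2351]
ee_rot: [2.22, 2.222, 0.001]
force: [-0.3, 0.2, 1.0]
grip_width: 0.0135
grip_force: 24.5
```

>>> {"fn": "play_rows", "kwargs": {
  "claw": [1, 1, 1, 1, 1],
  "linear": [
    [0, 0, -0.4],
    [0, 0, -0.8],
    [0, 0, -0.8],
    [0, 0, 0],
    [0, 0, 0]
  ],
  "delta_rot": [
    [0, 0, 0],
    [0, 0, 0],
    [0, 0, 0],
    [0, 0, 0],
    [0, 0, 0]
  ]
}}

```text
t: 5.03
ee_pos: [0.6447, 0.1751, 0.3342]
ee_rot: [-2.221, -2.222, 0.001]
force: [-0.6, -0.5, -0.1]
grip_width: 0.0137
grip_force: 24.5
```

>>> {"fn": "play_rows", "kwargs": {
  "claw": [1, 1, 1, 1, 1],
  "linear": [
    [-0.8, -0.64, 0],
    [-0.8, -0.64, 0],
    [-0.8, -0.64, 0],
    [-0.8, -0.64, 0],
    [-0.8, -0.64, 0]
  ],
  "delta_rot": [
    [0, 0, 0],
    [0, 0, 0],
    [0, 0, 0],
    [0, 0, 0],
    [0, 0, 0]
  ]
}}

```text
t: 5.65
ee_pos: [0.4832, -0.0259, 0.333]
ee_rot: [-2.219, -2.221, 0.003]
force: [0.9, -0.4, -0.1]
grip_width: 0.0132
grip_force: 24.5
```

>>> {"fn": "play_rows", "kwargs": {
  "claw": [1, 1, 1, 1, 1],
  "linear": [
    [-0.5, -0.35, 0],
    [-0.24, -0.14, 0],
    [0, 0, 0],
    [0, 0, 0],
    [0, 0, 0]
  ],
  "delta_rot": [
    [0, 0, 0],
    [0, 0, 0],
    [0, 0, 0],
    [0, 0, 0],
    [0, 0, 0]
  ]
}}

```text
t: 6.28
ee_pos: [0.461, -0.0613, 0.3345]
ee_rot: [-2.219, -2.224, 0.0]
force: [0.5, 0.2, 0.1]
grip_width: 0.0138
grip_force: 24.5
```

Run:
```python
from h import *
p,im,d=cam("side"); cv2.imwrite("pics/s2.png",cv2.resize(im[90:270,150:350],None,fx=4,fy=3.3,interpolation=cv2.INTER_CUBIC))
o=manip.get_obs();print(o["ee_pos"],o["grip_width"],o["t"])
```

```text
[ 0.46099513 -0.06132349  0.33453643] 0.013505257812887046 6.325
```

View pics/s2.png

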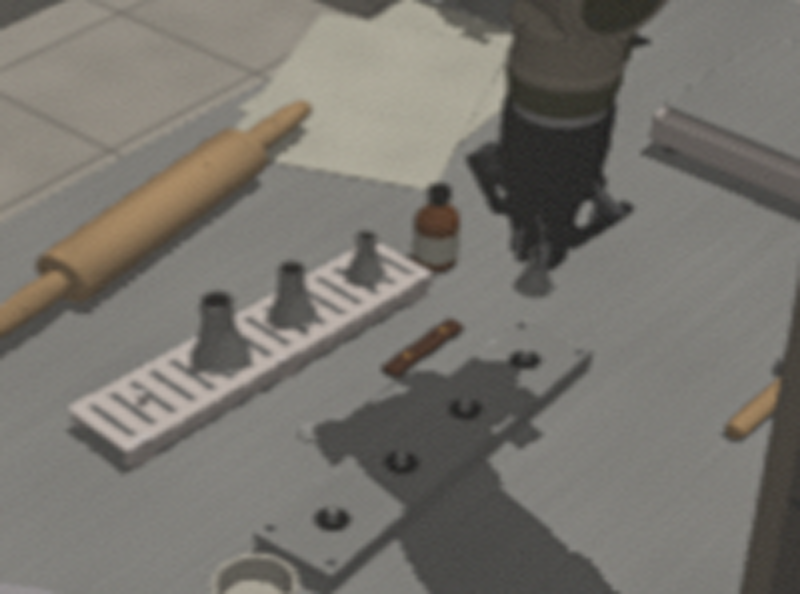

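Small nozzle is held upright (crop 535,270). Lowering over pin_4.

>>> {"fn": "play_rows", "kwargs": {
  "claw": [1, 1, 1, 1, 1],
  "linear": [
    [0, 0, 0.5],
    [0, 0, 0.5],
    [0, 0, 0.4],
    [0, 0, 0.3],
    [0, 0, 0]
  ],
  "delta_rot": [
    [0, 0, 0],
    [0, 0, 0],
    [0, 0, 0],
    [0, 0, 0],
    [0, 0, 0]
  ]
}}

```text
t: 6.95
ee_pos: [0.4602, -0.0614, 0.2487]
ee_rot: [-2.218, -2.222, 0.002]
force: [-0.2, 0.2, 0.3]
grip_width: 0.0138
grip_force: 24.5
```

>>> {"fn": "play_rows", "kwargs": {
  "claw": [1, 1, 1, 1, 1],
  "linear": [
    [0, 0, 0.1],
    [0, 0, 0.1],
    [0, 0, 0.07],
    [0, 0, 0],
    [0, 0, 0]
  ],
  "delta_rot": [
    [0, 0, 0],
    [0, 0, 0],
    [0, 0, 0],
    [0, 0, 0],
    [0, 0, 0]
  ]
}}

```text
t: 7.58
ee_pos: [0.4606, -0.0621, 0.2363]
ee_rot: [2.221, 2.222, 0.0]
force: [-0.4, 0.1, -0.7]
grip_width: 0.0135
grip_force: 24.5
```

>>> {"fn": "play_rows", "kwargs": {
  "claw": [1, 0.75, 0.6, 0.45, 0.4],
  "linear": [
    [0, 0, 0.02],
    [0, 0, 0],
    [0, 0, 0],
    [0, 0, 0],
    [0, 0, -0.2]
  ],
  "delta_rot": [
    [0, 0, 0],
    [0, 0, 0],
    [0, 0, 0],
    [0, 0, 0],
    [0, 0, 0]
  ]
}}

```text
t: 8.2
ee_pos: [0.4601, -0.0619, 0.245]
ee_rot: [-2.22, -2.221, 0.001]
force: [-0.9, 0.7, 0.3]
grip_width: 0.0514
grip_force: 0.0
```

>>> {"fn": "play_rows", "kwargs": {
  "claw": [0.3, 0.3, 0.3, 0.3, 0.3],
  "linear": [
    [0, 0, -0.9],
    [0, 0, -0.8],
    [0.7, 0.8, 0],
    [0.7, 0.8, 0],
    [0.7, 0.8, 0]
  ],
  "delta_rot": [
    [0, 0, 0],
    [0, 0, 0],
    [0, 0, 0],
    [0, 0, 0],
    [0, 0, 0]
  ]
}}

```text
t: 8.82
ee_pos: [0.5816, 0.0441, 0.3314]
ee_rot: [2.22, 2.221, 0.001]
force: [-0.3, -0.3, 0.4]
grip_width: 0.0595
grip_force: 0.0
```

>>> {"fn": "play_rows", "kwargs": {
  "claw": [0.3, 0.3, 0.3, 0.3, 0.3],
  "linear": [
    [0.7, 0.8, 0],
    [0.36, 0.36, 0],
    [0, 0, 0],
    [0, 0, 0],
    [0, 0, 0]
  ],
  "delta_rot": [
    [0, 0, 0],
    [0, 0, 0],
    [0, 0, 0],
    [0, 0, 0],
    [0, 0, 0]
  ]
}}

```text
t: 9.45
ee_pos: [0.6377, 0.0952, 0.3306]
ee_rot: [2.222, 2.221, -0.001]
force: [-0.9, 0.4, 0.5]
grip_width: 0.0602
grip_force: 0.0
```

Run:
```python
from h import *
p,im,d=cam("side"); cv2.imwrite("pics/s3.png",cv2.resize(im[90:270,150:350],None,fx=4,fy=3.3,interpolation=cv2.INTER_CUBIC))
C=cloud(p,d); m=(C[...,2]>.036)&(C[...,2]<.1)&(abs(C[...,0]-.46)<.03)&(abs(C[...,1]+.062)<.04)
print("small on pin4 zmax",C[m][:,2].max(),C[m].mean(0))
o=manip.get_obs();print(o["ee_pos"],o["grip_width"],o["t"])
```

```text
small on pin4 zmax 0.07706166228678368 [ 0.45948452 -0.06054649  0.05451727]
[0.63779118 0.09521031 0.33064619] 0.05973317840440412 9.5
```

View pics/s3.png

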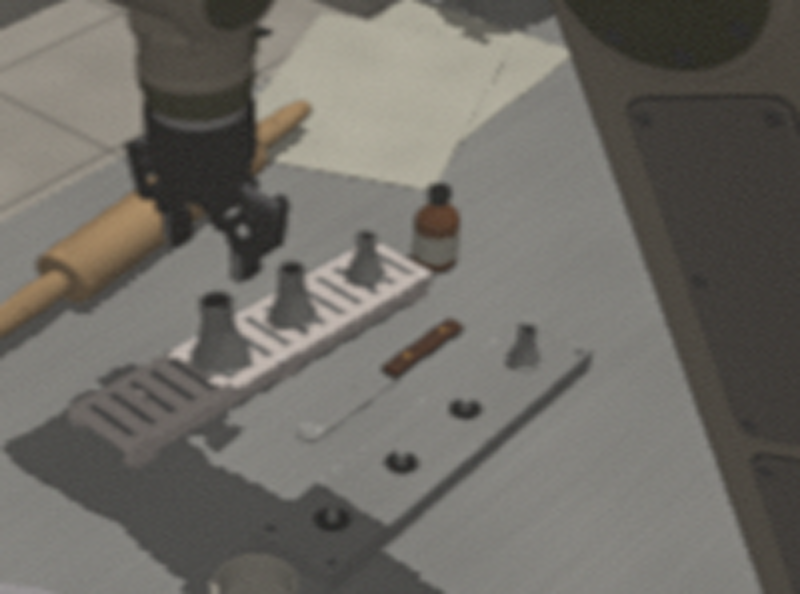

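Small nozzle sits upright on pin_4 (crop 525,345), gripper is over the jumbo. Grasping it.

>>> {"fn": "play_rows", "kwargs": {
  "claw": [0.3, 0.3, 0.3, 0.3, 0.3],
  "linear": [
    [0, 0.02, 0.5],
    [0, 0, 0.5],
    [0, 0, 0.4],
    [0, 0, 0.1],
    [0, 0, 0]
  ],
  "delta_rot": [
    [0, 0, 0],
    [0, 0, 0],
    [0, 0, 0],
    [0, 0, 0],
    [0, 0, 0]
  ]
}}

```text
t: 10.12
ee_pos: [0.6393, 0.0957, 0.2556]
ee_rot: [2.221, 2.221, -0.0]
force: [0.6, 0.2, -0.1]
grip_width: 0.0597
grip_force: 0.0
```

>>> {"fn": "play_rows", "kwargs": {
  "claw": [1, 1, 1, 1, 1],
  "linear": [
    [0, 0, 0],
    [0, 0, 0],
    [0, 0, 0],
    [0, 0, 0],
    [0, 0, 0]
  ],
  "delta_rot": [
    [0, 0, 0],
    [0, 0, 0],
    [0, 0, 0],
    [0, 0, 0],
    [0, 0, 0]
  ]
}}

```text
t: 10.75
ee_pos: [0.6398, 0.0961, 0.256]
ee_rot: [2.22, 2.221, 0.002]
force: [1.6, -0.1, 4.2]
grip_width: 0.0251
grip_force: 26.0
```

>>> {"fn": "play_rows", "kwargs": {
  "claw": [1, 1, 1, 1, 1],
  "linear": [
    [0, 0, -0.4],
    [0, 0, -0.6],
    [0, 0, -0.4],
    [0.33, -0.7, 0],
    [0.33, -0.8, 0]
  ],
  "delta_rot": [
    [0, 0, 0],
    [0, 0, 0],
    [0, 0, 0],
    [0, 0, 0],
    [0, 0, 0]
  ]
}}

```text
t: 11.38
ee_pos: [0.5637, 0.1292, 0.3245]
ee_rot: [-2.221, -2.221, 0.001]
force: [-0.1, 0.4, -0.3]
grip_width: 0.0251
grip_force: 25.7
```

>>> {"fn": "play_rows", "kwargs": {
  "claw": [1, 1, 1, 1, 1],
  "linear": [
    [0.33, -0.8, 0],
    [0.33, -0.8, 0],
    [0.32, -0.69, 0],
    [0, 0, 0],
    [0, 0, 0]
  ],
  "delta_rot": [
    [0, 0, 0],
    [0, 0, 0],
    [0, 0, 0],
    [0, 0, 0],
    [0, 0, 0]
  ]
}}

```text
t: 12.0
ee_pos: [0.4501, 0.1781, 0.3251]
ee_rot: [2.22, 2.222, 0.0]
force: [-0.0, 0.2, 0.8]
grip_width: 0.0256
grip_force: 25.7
```

>>> {"fn": "play_rows", "kwargs": {
  "claw": [1, 1, 1, 1, 1],
  "linear": [
    [0, 0, 0.5],
    [0, 0, 0.4],
    [0, 0, 0.2],
    [0, 0, 0.15],
    [0, 0, 0.1]
  ],
  "delta_rot": [
    [0, 0, 0],
    [0, 0, 0],
    [0, 0, 0],
    [0, 0, 0],
    [0, 0, 0]
  ]
}}

```text
t: 12.62
ee_pos: [0.4503, 0.1779, 0.2576]
ee_rot: [2.221, 2.221, 0.0]
force: [0.1, -0.2, -0.7]
grip_width: 0.025
grip_force: 25.7
```

>>> {"fn": "play_rows", "kwargs": {
  "claw": [1, 1, 0.6, 0.4, 0.3],
  "linear": [
    [0, 0, 0.02],
    [0, 0, 0],
    [0, 0, 0],
    [0, 0, 0],
    [0, 0, 0]
  ],
  "delta_rot": [
    [0, 0, 0],
    [0, 0, 0],
    [0, 0, 0],
    [0, 0, 0],
    [0, 0, 0]
  ]
}}

```text
t: 13.25
ee_pos: [0.4499, 0.178, 0.2569]
ee_rot: [2.22, 2.222, 0.0]
force: [-0.1, 0.4, 0.9]
grip_width: 0.0598
grip_force: 0.0
```

>>> {"fn": "play_rows", "kwargs": {
  "claw": [0.3, 0.3, 0.3, 0.3, 0.3],
  "linear": [
    [0, 0, -0.5],
    [0, 0, -0.8],
    [0, 0, -0.2],
    [-0.65, 0.73, 0],
    [-0.65, 0.73, 0]
  ],
  "delta_rot": [
    [0, 0, 0],
    [0, 0, 0],
    [0, 0, 0],
    [0, 0, 0],
    [0, 0, 0]
  ]
}}

```text
t: 13.88
ee_pos: [0.5234, 0.1127, 0.3315]
ee_rot: [2.219, 2.224, 0.0]
force: [0.2, 1.3, -0.1]
grip_width: 0.0595
grip_force: 0.0
```

>>> {"fn": "play_rows", "kwargs": {
  "claw": [0.35, 0.35, 0.35, 0.35, 0.35],
  "linear": [
    [-0.65, 0.73, 0],
    [-0.65, 0.73, 0],
    [-0.65, 0.74, 0],
    [0, 0, 0],
    [0, 0, 0]
  ],
  "delta_rot": [
    [0, 0, 0],
    [0, 0, 0],
    [0, 0, 0],
    [0, 0, 0],
    [0, 0, 0]
  ]
}}

```text
t: 14.5
ee_pos: [0.6324, 0.0156, 0.3305]
ee_rot: [-2.22, -2.22, 0.002]
force: [-0.2, 0.4, -0.4]
grip_width: 0.0552
grip_force: 0.0
```

Run:
```python
from h import *
p,im,d=cam("side"); cv2.imwrite("pics/s4.png",cv2.resize(im[90:270,150:350],None,fx=4,fy=3.3,interpolation=cv2.INTER_CUBIC))
C=cloud(p,d)
for n,x,y in(("small",.4604,-.062),("jumbo",.45,.1775)):
    m=(C[...,2]>.036)&(C[...,2]<.12)&(abs(C[...,0]-x)<.035)&(abs(C[...,1]-y)<.04)
    print(n,C[m][:,2].max(),C[m].mean(0))
o=manip.get_obs();print(o["ee_pos"],o["grip_width"],o["t"])
```

```text
small 0.0768151097656441 [ 0.45879542 -0.06075058  0.05502454]
jumbo 0.11161875644120778 [0.4462968  0.17837797 0.07241797]
[0.63214581 0.01614922 0.33092635] 0.05554253944638292 14.55
```

View pics/s4.png

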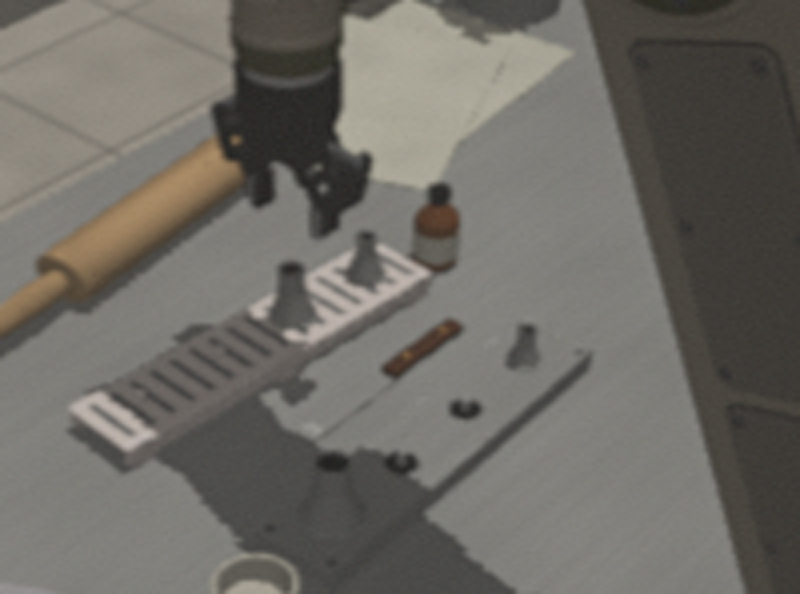

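Jumbo stands upright on pin_1 (crop 333,500), small still on pin_4. Taking the large one.

>>> {"fn": "play_rows", "kwargs": {
  "claw": [0.35, 0.35, 0.35, 0.35, 0.35],
  "linear": [
    [0, 0.02, 0.6],
    [0, 0, 0.5],
    [0, 0, 0.4],
    [0, 0, 0.12],
    [0, 0, 0]
  ],
  "delta_rot": [
    [0, 0, 0],
    [0, 0, 0],
    [0, 0, 0],
    [0, 0, 0],
    [0, 0, 0]
  ]
}}

```text
t: 15.18
ee_pos: [0.6335, 0.0163, 0.251]
ee_rot: [-2.219, -2.223, 0.0]
force: [1.2, 0.5, -0.6]
grip_width: 0.0555
grip_force: 0.0
```

>>> {"fn": "play_rows", "kwargs": {
  "claw": [1, 1, 1, 1, 1],
  "linear": [
    [0, 0, 0],
    [0, 0, 0],
    [0, 0, 0],
    [0, 0, 0],
    [0, 0, 0]
  ],
  "delta_rot": [
    [0, 0, 0],
    [0, 0, 0],
    [0, 0, 0],
    [0, 0, 0],
    [0, 0, 0]
  ]
}}

```text
t: 15.8
ee_pos: [0.6344, 0.0155, 0.2515]
ee_rot: [2.22, 2.221, 0.002]
force: [-0.7, 1.0, 5.6]
grip_width: 0.021
grip_force: 24.9
```

>>> {"fn": "play_rows", "kwargs": {
  "claw": [1, 1, 1, 1, 1],
  "linear": [
    [0, 0, -0.4],
    [0, 0, -0.6],
    [0, 0, -0.4],
    [0.33, -0.7, 0],
    [0.33, -0.75, 0]
  ],
  "delta_rot": [
    [0, 0, 0],
    [0, 0, 0],
    [0, 0, 0],
    [0, 0, 0],
    [0, 0, 0]
  ]
}}

```text
t: 16.42
ee_pos: [0.5607, 0.0486, 0.3201]
ee_rot: [-2.221, -2.221, 0.001]
force: [-0.1, 0.5, 0.6]
grip_width: 0.0208
grip_force: 24.6
```

>>> {"fn": "play_rows", "kwargs": {
  "claw": [1, 1, 1, 1, 1],
  "linear": [
    [0.33, -0.75, 0],
    [0.33, -0.75, 0],
    [0.32, -0.66, 0],
    [0, 0, 0],
    [0, 0, 0]
  ],
  "delta_rot": [
    [0, 0, 0],
    [0, 0, 0],
    [0, 0, 0],
    [0, 0, 0],
    [0, 0, 0]
  ]
}}

```text
t: 17.05
ee_pos: [0.4538, 0.0975, 0.3207]
ee_rot: [2.22, 2.222, 0.001]
force: [-0.4, -0.2, -0.2]
grip_width: 0.0209
grip_force: 24.7
```

>>> {"fn": "play_rows", "kwargs": {
  "claw": [1, 1, 1, 1, 1],
  "linear": [
    [0, 0, 0.5],
    [0, 0, 0.4],
    [0, 0, 0.2],
    [0, 0, 0.15],
    [0, 0, 0.1]
  ],
  "delta_rot": [
    [0, 0, 0],
    [0, 0, 0],
    [0, 0, 0],
    [0, 0, 0],
    [0, 0, 0]
  ]
}}

```text
t: 17.68
ee_pos: [0.4539, 0.0973, 0.253]
ee_rot: [2.221, 2.222, 0.0]
force: [-0.1, -0.2, -0.3]
grip_width: 0.0213
grip_force: 24.7
```

>>> {"fn": "play_rows", "kwargs": {
  "claw": [1, 1, 0.6, 0.4, 0.35],
  "linear": [
    [0, 0, 0.03],
    [0, 0, 0],
    [0, 0, 0],
    [0, 0, 0],
    [0, 0, 0]
  ],
  "delta_rot": [
    [0, 0, 0],
    [0, 0, 0],
    [0, 0, 0],
    [0, 0, 0],
    [0, 0, 0]
  ]
}}

```text
t: 18.3
ee_pos: [0.4535, 0.0975, 0.2519]
ee_rot: [2.22, 2.222, 0.0]
force: [-0.1, -0.8, -0.4]
grip_width: 0.0554
grip_force: 0.0
```

>>> {"fn": "play_rows", "kwargs": {
  "claw": [0.35, 0.35, 0.35, 0.35, 0.35],
  "linear": [
    [0, 0, -0.5],
    [0, 0, -0.8],
    [0, 0, -0.3],
    [-0.65, 0.7, 0],
    [-0.65, 0.7, 0]
  ],
  "delta_rot": [
    [0, 0, 0],
    [0, 0, 0],
    [0, 0, 0],
    [0, 0, 0],
    [0, 0, 0]
  ]
}}

```text
t: 18.92
ee_pos: [0.524, 0.0322, 0.3318]
ee_rot: [2.219, 2.223, 0.001]
force: [-0.4, 0.4, -1.0]
grip_width: 0.0558
grip_force: 0.0
```

>>> {"fn": "play_rows", "kwargs": {
  "claw": [0.4, 0.4, 0.4, 0.4, 0.4],
  "linear": [
    [-0.65, 0.7, 0],
    [-0.65, 0.7, 0],
    [-0.64, 0.68, 0],
    [0, 0, 0],
    [0, 0, 0]
  ],
  "delta_rot": [
    [0, 0, 0],
    [0, 0, 0],
    [0, 0, 0],
    [0, 0, 0],
    [0, 0, 0]
  ]
}}

```text
t: 19.55
ee_pos: [0.627, -0.0643, 0.3306]
ee_rot: [-2.22, -2.22, 0.002]
force: [-0.5, -0.6, 0.1]
grip_width: 0.0512
grip_force: 0.0
```

Run:
```python
from h import *
p,im,d=cam("side"); cv2.imwrite("pics/s5.png",cv2.resize(im[90:270,150:350],None,fx=4,fy=3.3,interpolation=cv2.INTER_CUBIC))
C=cloud(p,d)
for n,x,y in(("small",.4604,-.062),("jumbo",.45,.1775),("large",.4534,.0978),("medium rack",.6273,-.0644)):
    m=(C[...,2]>.036)&(C[...,2]<.12)&(abs(C[...,0]-x)<.035)&(abs(C[...,1]-y)<.04)
    print(n,C[m][:,2].max(),C[m].mean(0))
o=manip.get_obs();print(o["ee_pos"],o["grip_width"],o["t"])
```

```text
small 0.07509090673873886 [ 0.45937872 -0.06070489  0.05503962]
jumbo 0.11107405650988478 [0.44624216 0.1779682  0.07250321]
large 0.09853641372883093 [0.45215715 0.09967805 0.06639259]
medium rack 0.08823526317403119 [ 0.62715607 -0.06495428  0.05941242]
[ 0.62678337 -0.06380446  0.33095291] 0.05101013981243967 19.6
```

View pics/s5.png

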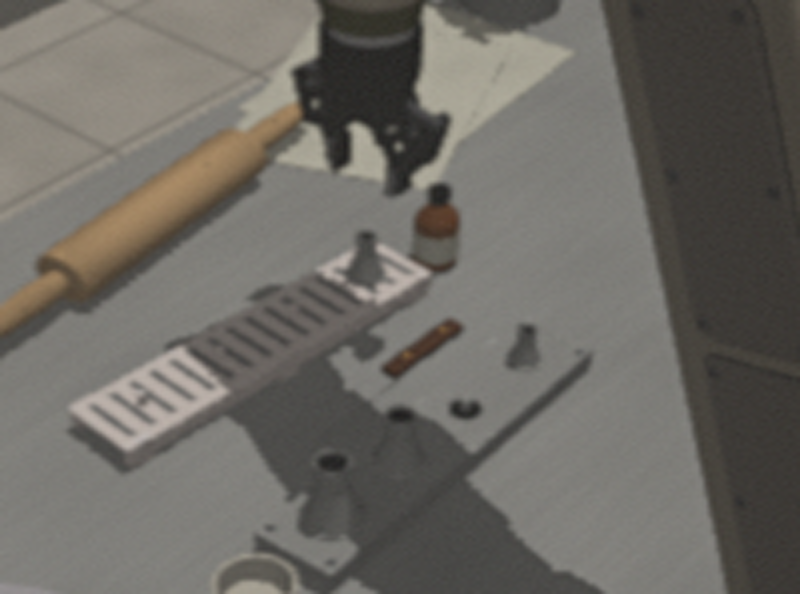

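Large is upright on pin_2 (crop 400,440); the gripper is over the medium, clear of the bottle (437,230).

>>> {"fn": "play_rows", "kwargs": {
  "claw": [0.4, 0.4, 0.4, 0.4, 0.4],
  "linear": [
    [0, 0.01, 0.6],
    [0, 0, 0.6],
    [0, 0, 0.4],
    [0, 0, 0.18],
    [0, 0, 0]
  ],
  "delta_rot": [
    [0, 0, 0],
    [0, 0, 0],
    [0, 0, 0],
    [0, 0, 0],
    [0, 0, 0]
  ]
}}

```text
t: 20.23
ee_pos: [0.6275, -0.0637, 0.2427]
ee_rot: [-2.219, -2.223, 0.001]
force: [-0.5, -0.0, 0.0]
grip_width: 0.0512
grip_force: 0.0
```

>>> {"fn": "play_rows", "kwargs": {
  "claw": [1, 1, 1, 1, 1],
  "linear": [
    [0, 0, 0],
    [0, 0, 0],
    [0, 0, 0],
    [0, 0, 0],
    [0, 0, 0]
  ],
  "delta_rot": [
    [0, 0, 0],
    [0, 0, 0],
    [0, 0, 0],
    [0, 0, 0],
    [0, 0, 0]
  ]
}}

```text
t: 20.85
ee_pos: [0.6284, -0.0645, 0.2436]
ee_rot: [2.22, 2.221, 0.001]
force: [0.0, 1.2, 5.8]
grip_width: 0.017
grip_force: 24.7
```

>>> {"fn": "play_rows", "kwargs": {
  "claw": [1, 1, 1, 1, 1],
  "linear": [
    [0, 0, -0.4],
    [0, 0, -0.6],
    [0, 0, -0.4],
    [0.33, -0.68, 0],
    [0.33, -0.7, 0]
  ],
  "delta_rot": [
    [0, 0, 0],
    [0, 0, 0],
    [0, 0, 0],
    [0, 0, 0],
    [0, 0, 0]
  ]
}}

```text
t: 21.48
ee_pos: [0.5582, -0.0313, 0.3123]
ee_rot: [-2.221, -2.221, 0.0]
force: [0.4, 0.4, 0.1]
grip_width: 0.017
grip_force: 24.5
```

>>> {"fn": "play_rows", "kwargs": {
  "claw": [1, 1, 1, 1, 1],
  "linear": [
    [0.33, -0.7, 0],
    [0.33, -0.7, 0],
    [0.32, -0.64, 0],
    [0, 0, 0],
    [0, 0, 0]
  ],
  "delta_rot": [
    [0, 0, 0],
    [0, 0, 0],
    [0, 0, 0],
    [0, 0, 0],
    [0, 0, 0]
  ]
}}

```text
t: 22.1
ee_pos: [0.4574, 0.0174, 0.3128]
ee_rot: [2.22, 2.222, 0.001]
force: [0.5, -0.6, -0.5]
grip_width: 0.0169
grip_force: 24.5
```

>>> {"fn": "play_rows", "kwargs": {
  "claw": [1, 1, 1, 1, 1],
  "linear": [
    [0, 0, 0.5],
    [0, 0, 0.4],
    [0, 0, 0.2],
    [0, 0, 0.15],
    [0, 0, 0.1]
  ],
  "delta_rot": [
    [0, 0, 0],
    [0, 0, 0],
    [0, 0, 0],
    [0, 0, 0],
    [0, 0, 0]
  ]
}}

```text
t: 22.72
ee_pos: [0.4574, 0.0173, 0.2451]
ee_rot: [2.221, 2.222, 0.0]
force: [-0.8, -0.7, -0.5]
grip_width: 0.0166
grip_force: 24.5
```

>>> {"fn": "play_rows", "kwargs": {
  "claw": [1, 1, 0.6, 0.4, 0.35],
  "linear": [
    [0, 0, 0.03],
    [0, 0, 0],
    [0, 0, 0],
    [0, 0, 0],
    [0, 0, 0]
  ],
  "delta_rot": [
    [0, 0, 0],
    [0, 0, 0],
    [0, 0, 0],
    [0, 0, 0],
    [0, 0, 0]
  ]
}}

```text
t: 23.35
ee_pos: [0.457, 0.0175, 0.2439]
ee_rot: [2.22, 2.222, 0.0]
force: [0.6, 0.2, -0.2]
grip_width: 0.0555
grip_force: 0.0
```

>>> {"fn": "play_rows", "kwargs": {
  "claw": [0.35, 0.35, 0.35, 0.35, 0.35],
  "linear": [
    [0, 0, -0.5],
    [0, 0, -0.8],
    [0, 0, -0.5],
    [0, 0.7, 0],
    [0, 0.7, 0]
  ],
  "delta_rot": [
    [0, 0, 0],
    [0, 0, 0],
    [0, 0, 0],
    [0, 0, 0],
    [0, 0, 0]
  ]
}}

```text
t: 23.98
ee_pos: [0.5278, 0.0176, 0.3346]
ee_rot: [2.22, 2.221, 0.002]
force: [0.9, -0.2, 0.7]
grip_width: 0.0554
grip_force: 0.0
```

>>> {"fn": "play_rows", "kwargs": {
  "claw": [0.35, 0.35, 0.35, 0.35, 0.35],
  "linear": [
    [0, 0.7, 0],
    [0, 0.7, 0],
    [0, 0, 0],
    [0, 0, 0],
    [0, 0, 0]
  ],
  "delta_rot": [
    [0, 0, 0],
    [0, 0, 0],
    [0, 0, 0],
    [0, 0, 0],
    [0, 0, 0]
  ]
}}

```text
t: 24.6
ee_pos: [0.596, 0.0177, 0.3338]
ee_rot: [-2.22, -2.222, 0.001]
force: [-0.2, 0.7, -0.2]
grip_width: 0.0554
grip_force: 0.0
```

Run:
```python
from h import *
p,im,d=cam("side"); cv2.imwrite("pics/s6.png",cv2.resize(im[90:270,150:350],None,fx=4,fy=3.3,interpolation=cv2.INTER_CUBIC))
C=cloud(p,d)
for n,x,y in(("small",.4604,-.062),("jumbo",.45,.1775),("large",.4534,.0978),("medium",.4569,.0178),("vanilla",.617,-.145)):
    m=(C[...,2]>.036)&(C[...,2]<.12)&(abs(C[...,0]-x)<.035)&(abs(C[...,1]-y)<.04)
    print(n,C[m][:,2].max(),C[m].mean(0))
o=manip.get_obs();print(o["ee_pos"],o["grip_width"],o["t"])
```

```text
small 0.0749676573940804 [ 0.45961963 -0.06100624  0.05376123]
jumbo 0.11212763189995534 [0.44621067 0.1779243  0.07266656]
large 0.10095533750783503 [0.4520085  0.09977961 0.06628442]
medium 0.08668543474983625 [0.45571814 0.0173259  0.06020525]
vanilla 0.10670193014381191 [ 0.61476739 -0.14198151  0.06749204]
[0.59608997 0.01769327 0.33391057] 0.05585712552525778 24.65
```

View pics/s6.png

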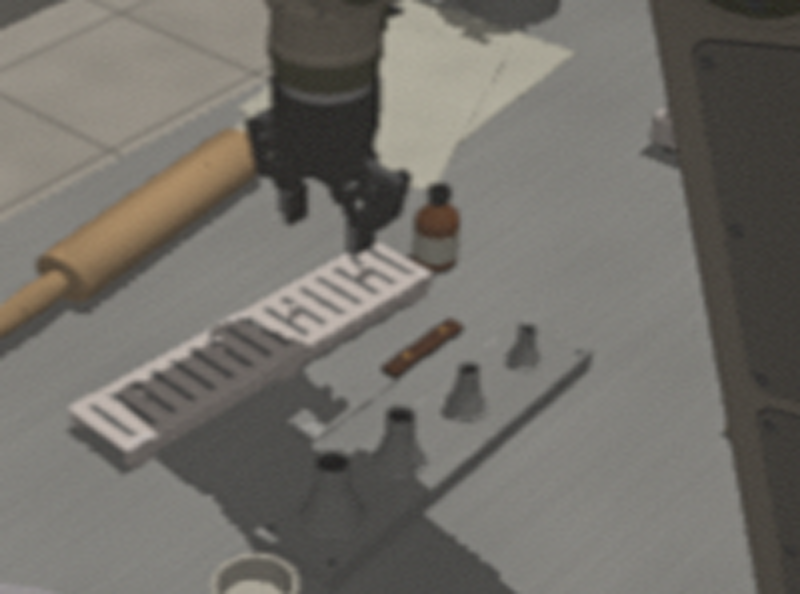

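All four nozzles stand upright in size order on the stand (crop 333,500 jumbo … 525,345 small). The bottle has not moved and the robot is clear. Handing in.

```bash
python3 -c "
from plant import manip; print(manip.job_done())"
```

```text
the job is handed in; nothing more can be done
None
```

I handed the job in at about 25 s: jumbo, large, medium and small stand upright on pins 1 to 4, with the jumbo nearest the turntable, the vanilla bottle has not moved, and the hand-in returned no verdict.

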